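# Close a profile spot down for its travel case

### The job

The profile spot on the bench has to go back into its travel case. Push its top framing shutter (brown grip) down until it is fully in, and slide the orange focus knob back along its slot, away from the lens front, to the end stop so that the lens tube is fully home in the barrel. Leave the other things on the bench where they are.

Things in the scene. Friction and masses are not known exactly. Their poses are not given: they have to be found in the camera images.
- lantern: Black profile spot (stage lantern), fixed on the bench on its splayed yoke. Origin on the bench under the optical axis, which is 150 mm up; x level, towards the lens front. Along x: finned lamp house -260 to -85 mm (146 wide, top at 223 mm; rear bar handle to -293), gate -85 to -35 (see point), barrel -36 to 100 (129 across) with a flat slotted guide 36 mm wide on top, its top at 219 mm.
- gate_top (a point): Centre of the top of the shutter gate: a grey-black block 155 mm wide, 50 mm long, at x = -60 mm, y = 0 in the lantern's frame, 227.5 mm above the bench. Its side and bottom shutters are already in: their black grips reach 104 mm to either side. The yoke's tilt locks reach 118 mm to either side at x = -115 mm.
- lens_tube (a joint): How far the lens tube stands out of the barrel, m: 0 = fully home (knob at the rear end of its slot, towards the gate), 0.060 = fully out. It carries the focus knob and the black 150 mm square colour-frame holder in front (x = 103 to 123 mm when home, top at 225 mm). About 4 N of friction; stays where it is left; hard stop at each end.
- focus_knob (a point): Centre of the top face of the orange round focus knob: 28 mm in diameter, 27 mm tall (223 to 250 mm above the bench), upright on a thin stem in the slot of the guide, 4 mm clear above the guide. Moves with the lens tube along the lantern's x: at x = 5 mm, y = 0 in the lantern's frame when home, x = 65 mm when fully out.
- shutter (a joint): How far the top framing shutter stands pulled out upwards, in m: 0 = fully in (its grip 2 mm above the top of the gate), 0.040 = fully out. About 3.5 N of friction, stays where it is left, hard stop at each end.
- shutter_top (a point): Centre of the top edge of the shutter's brown fibre grip: 46 mm wide (along the lantern's y), 9 mm thick (along the lantern's x), 24 mm tall, on a thin steel blade. At x = -60 mm, y = 0 in the lantern's frame; 253.5 mm above the bench when the shutter is fully in, up to 293.5 mm when out.
- paint_jar: Blue paint jar with a red lid, 68 mm across, 85 mm tall, upright, loose; origin at the centre of its underside. To be left alone.
- tape_roll: Roll of black cloth tape lying flat, 112 mm across, 48 mm tall, loose; origin at the centre of its underside. To be left alone.
- hook_clamp: Aluminium hook clamp lying on its side, about 95 mm by 85 mm, 24 mm tall, loose; origin on the bench under the hook's centre. To be left alone.

How it is judged:
By the outcome, as a careful person would: the job done as asked, in the order asked, and still so for the second after the job is handed in, with the robot touching nothing.
It also fails if it takes over 38 s, if anything falls off the work surface, if the arm or the gripper's body presses on something with over 40 N, if the wrist force passes 120 N, or if a joint passes its speed limit or range.

### The arm

A 6-joint arm with a two-finger parallel gripper is mounted at the origin on the work surface. World frame = base frame: x ahead of the robot, y to its left, z up, the work surface at z = 0. Lengths are in m, angles in rad, forces in N, time in s.
With the tool pointing down it reaches from about 0.3 to 0.775 m from the base axis. Payload 14.6 kg.
Tool frame: the origin (TCP) lies midway between the tips of the shut fingers; the grasp point (between the pads) lies 19 mm behind it (ctrl.pinch_z is the z of the grasp point in the tool frame, in m); z points along the fingers, y is the line along which they close (so a half turn about z gives the same grasp; the last joint's range is limited). The gripper opens to 94 mm and grips with 3 to 60 N. Pads are 16 mm wide; open, the fingers measure 119 mm over their backs; the gripper's body (75 mm by 177 mm) begins 78 mm behind the grasp point.
Start: joints at [1.041, 0.3, 1.521, -0, 1.321, -0.067], TCP at [0.246, 0.492, 0.205] pointing down, gripper open.
Joint ranges: [-3.03, 3.03], [-0.79, 2.21], [0.23, 2.52], [-1.04, 4.18], [0, 3.07], [-2.55, 2.55]. Speed limits (rad/s): [2.22, 2.22, 2.57, 3.14, 3.14, 3.14].

### API

Orientations are given as [roll, pitch, yaw] about the fixed x, y, z axes, in that order (R = Rz(yaw) Ry(pitch) Rx(roll)).
In Python, from station import ctrl, camera, ticket gives the robot as it stands. The module is installed in compiled form; this text tells all that it offers.
- The arm moves only by the shell command python3 -m inch 'ROWS' [FORCE]. ROWS is text: rows parted by semicolons, each of 7 numbers parted by spaces: the opening, from -1 (shut) to 1 (fully open), then the shift along the tool's x, y, z in units of 0.03 m (1.0 is 0.03 m), then the turn, a rotation vector about the tool's x, y, z in units of 10 degrees (1.0 is 10 degrees). In form: grip dx dy dz rx ry rz; .... A call has 1 to 10 rows; each row shifts and turns the commanded pose from where the row before left it, along the tool's axes as they then stand; what a row does not reach is not made up. A row lasts 1/8 s, in which the tool goes at most 62.5 mm and 10.7 degrees, less where a joint would pass 70% of its speed; a pose out of reach is approached as far as the arm can. A call with a number of a shift or a turn outside -1 to 1 is refused whole. A call with a gripper value outside its range is refused whole. The fingers move at their own pace and stop on an object; FORCE is the grip in N (left out, the last holds). Time passes only in rows, so rows that do not move let the fingers close. It gives the time, the measured TCP pose, the force, the opening and the grip force at its end, in the units of the state.
- ctrl.get_obs(): the state, without advancing time (a new reading comes with each control period).
- camera(name): name is "scene" or "top"; returns a dict with "img" (384x512x3 uint8, blue, green, red), "range_z" (384x512 float32, m along the optical axis (not along the pixel's ray), 0 where there is no reading), "intrinsics" (3x3 intrinsics, pixels), "view" (4x4, takes a point from world to camera coordinates). Camera axes: x right, y down, z forward; pixel columns grow to the right and rows downward; lengths in m; the calibration is good to about 2 mm. A picture is of the moment at which its call begins.
- ticket.hand_in(): hands the job in; it is judged then, once.
The state is a dict: "time_s": time; "qpos": joint angles; "joint_vel": joint speeds; "tau": joint torques, N m; "ee_pos": TCP position; "eef_rot": TCP orientation; "force": force on the tool from outside, world axes, zero at the start; "moment": the same for the moment, N m; "grip_width": finger opening in m; "grip_force": force on a finger pad.
Only numpy, scipy, OpenCV 4.12 (cv2) and the standard library are available. Lean on these libraries where they do the work, as an engineer would, in place of code of your own. Each camera call takes 0.05 s, during which the arm holds its last target. There are 200 camera calls.

## Working session

There is one attempt and no reset: what is moved stays moved. The work goes in short steps, Python scripts to look and compute and a shell command to move; the robot and the scene stay as the last step left them, time stands still between calls to the robot, and variables do not carry over. Pictures are saved under pics/ and viewed, at most 10 in all, crops included, and the job is handed in when it is done.

```bash
mkdir -p pics
cat > h.py <<'E'
import numpy as np, cv2
from station import ctrl, camera, ticket
def snap(n):
    c=camera(n); cv2.imwrite(f'pics/{n}_{ctrl.get_obs()["time_s"]:.2f}.png',c['img']); np.savez(f'{n}.npz',**c); return c
def world(c,u,v,z=None):
    K=np.array(c['intrinsics']);V=np.array(c['view']); d=c['range_z'][v,u] if z is None else z
    p=np.linalg.inv(K)@[u,v,1]*d
    return (np.linalg.inv(V)@np.r_[p,1])[:3]
def cloud(c):
    v,u=np.mgrid[:384,:512]; d=c['range_z']; K=c['intrinsics']
    P=np.stack([(u-K[0,2])/K[0,0]*d,(v-K[1,2])/K[1,1]*d,d,np.ones_like(d)],-1)
    return (P@np.linalg.inv(c['view']).T)[...,:3]
E
python3 - <<'E'
from h import *
for n in('scene','top'):
    c=snap(n); print(np.linalg.inv(c['view']).round(3),c['intrinsics'])
o=ctrl.get_obs();print(o, ctrl.pinch_z)
E
ls pics
```

```text
[[ 0.114  0.868 -0.484  1.04 ]
 [ 0.994 -0.099  0.055 -0.081]
 [ 0.    -0.487 -0.873  0.963]
 [ 0.     0.     0.     1.   ]] [[469.70050579   0.         256.78289818]
 [  0.         469.70050579 191.89774135]
 [  0.           0.           1.        ]]
[[ 0.012 -0.994  0.112  0.503]
 [-1.    -0.013 -0.005 -0.01 ]
 [ 0.007 -0.112 -0.994  1.071]
 [ 0.     0.     0.     1.   ]] [[404.80396355   0.         255.47142663]
 [  0.         404.80396355 191.43815001]
 [  0.           0.           1.        ]]
{'time_s': 0.1, 'qpos': array([ 1.04138834e+00,  3.00417162e-01,  1.52149292e+00, -1.74402825e-05,
        1.32071248e+00, -6.65730723e-02]), 'joint_vel': array([ 0.00128301, -0.00113578, -0.00236103,  0.00039863, -0.00039291,
        0.0006518 ]), 'tau': array([-4.42760011e-04, -5.32645154e+01, -3.53282368e+01,  7.08920765e-02,
        2.35435978e-02, -9.91185357e-05]), 'ee_pos': array([0.24544522, 0.49193995, 0.20495322]), 'eef_rot': array([-3.14056390e+00, -5.16576356e-05,  2.67876204e+00]), 'force': array([-0.56579449,  0.05517202,  0.3686453 ]), 'moment': array([-0.00543779,  0.09265683, -0.00294481]), 'grip_force': 0.0, 'grip_width': 0.0942576177649051} -0.0188
scene_0.05.png
top_0.10.png
```

View pics/scene_0.05.png

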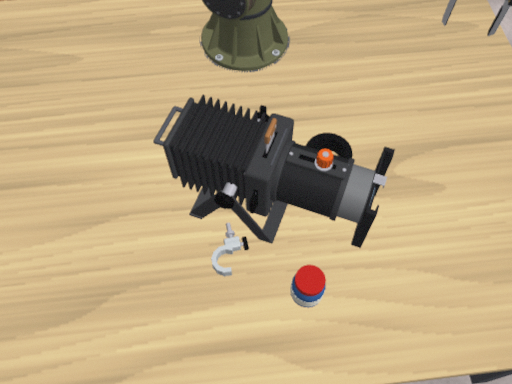

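View pics/top_0.10.png

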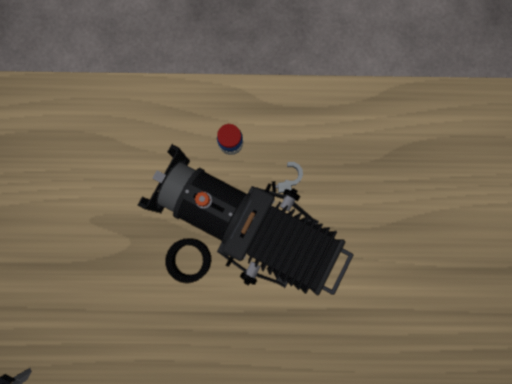

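The scene view shows the orange knob at (325,157) and the brown grip at (270,131). In the top view they are at (203,200) and (249,222), and the lens points left (+y). The jar, clamp and tape stand clear on the bench.

Run:
```python
from h import *
for n in('scene','top'):
    c=dict(np.load(n+'.npz')); P=cloud(c); hsv=cv2.cvtColor(c['img'],cv2.COLOR_BGR2HSV)
    box=np.zeros((384,512),bool)
    kb,sb={'scene':((135,180,305,345),(115,150,258,282)),'top':((188,212,190,216),(205,240,236,262))}[n]
    for nm,b in(('knob',kb),('shut',sb)):
        m=np.zeros((384,512),bool); m[b[0]:b[1],b[2]:b[3]]=1
        m&=(hsv[...,0]<16)&(hsv[...,1]>110)&(hsv[...,2]>70)&(c['range_z']>0)&(P[...,2]>.2)
        Q=P[m]; zt=np.percentile(Q[:,2],90); T=Q[Q[:,2]>zt-.006]
        print(n,nm,m.sum(),'ztop',zt.round(4),Q[:,2].max().round(4),'top mean',T.mean(0).round(4),'mid',((T.max(0)+T.min(0))/2).round(4))
        if nm=='shut':
            w=np.linalg.svd(T[:,:2]-T[:,:2].mean(0))[2][0];print('dir',w, np.ptp(T[:,:2]@w))
    # gate top / all high points
    Z=P[...,2]; m=(Z>.222)&(Z<.232)&(c['img'].max(2)<90)
    r=cv2.minAreaRect(P[m][:,:2].astype(np.float32));print(m.sum(),r)
    big=cv2.resize(c['img'][90:250,150:410] if n=='scene' else c['img'][140:300,130:360],None,fx=3,fy=3,interpolation=cv2.INTER_CUBIC)
    cv2.imwrite(f'pics/{n}_crop.png',big)
```

```text
scene knob 241 ztop 0.2517 0.2539 top mean [0.5822 0.0956 0.2502] mid [0.582  0.0958 0.2498]
scene shut 139 ztop 0.2846 0.2871 top mean [0.5339 0.001  0.2827] mid [0.5332 0.0019 0.2829]
dir [ 0.88680656 -0.4621408 ] 0.044022018081936176
2748 ((0.4164668619632721, 0.16742628812789917), (0.5926664471626282, 0.5354961156845093), 70.28456115722656)
top knob 140 ztop 0.2506 0.253 top mean [0.5795 0.0942 0.2489] mid [0.5804 0.0941 0.2489]
top shut 86 ztop 0.2836 0.2852 top mean [5.314e-01 5.000e-04 2.814e-01] mid [5.316e-01 2.000e-04 2.816e-01]
dir [-0.89168048  0.45266535] 0.042469485584699485
2299 ((0.3652511239051819, 0.13069474697113037), (0.4033944308757782, 0.5865359306335449), 59.00422668457031)
```

View pics/scene_crop.png

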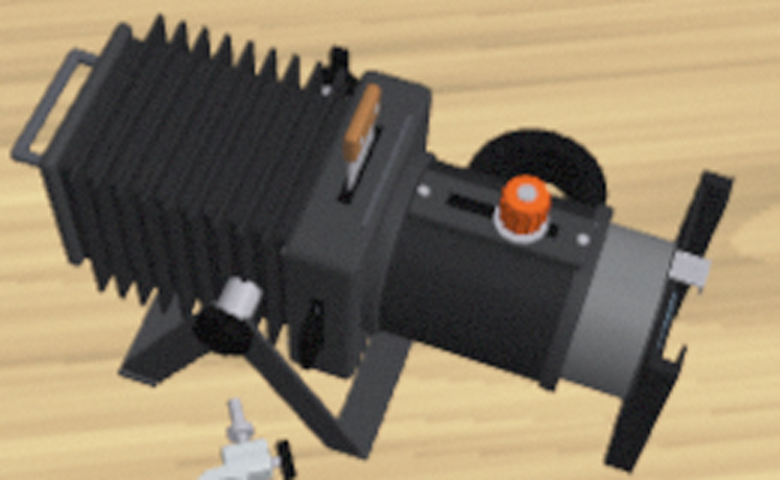

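```bash
cat >> h.py <<'E'
from scipy.spatial.transform import Rotation as Ro
def to(p,yaw=None):
    o=ctrl.get_obs(); R=Ro.from_euler('xyz',o['eef_rot']); d=R.inv().apply(np.array(p)-o['ee_pos'])/.03
    print('t',o['time_s'],'pos',o['ee_pos'].round(4),'F',o['force'].round(1),'rpy',np.degrees(o['eef_rot']).round(2),'w',round(o['grip_width'],4),'units',d.round(3))
E
python3 -m inch '-1 0 0 -1 0 0 0.08; -1 0 0 -1 0 0 0; -1 0 0 -1 0 0 0; -1 0 0 -1 0 0 0; -1 0 0 0 0 0 0' 20
python3 -m inch '-1 -1 -0.65 0 0 0 0; -1 -1 -0.65 0 0 0 0; -1 -1 -0.65 0 0 0 0; -1 -1 -0.65 0 0 0 0; -1 -1 -0.65 0 0 0 0; -1 -1 -0.65 0 0 0 0; -1 -1 -0.65 0 0 0 0; -1 -1 -0.65 0 0 0 0; -1 0 0 0 0 0 0; -1 0 0 0 0 0 0'
python3 -c "
from h import *
to([.5325,.001,.300])"
```

```text
time_s: 0.72
ee_pos: [0.2458, 0.4925, 0.327]
eef_rot: [3.139, 0.0, 2.665]
force: [-0.2, 0.6, -0.5]
grip_width: 0.0473
grip_force: 0.0
time_s: 1.98
ee_pos: [0.3869, 0.2437, 0.3247]
eef_rot: [-3.141, -0.001, 2.665]
force: [-0.4, 0.9, -0.7]
grip_width: 0.0004
grip_force: 0.0
t 1.975 pos [0.3869 0.2437 0.3247] F [-0.4  0.9 -0.7] rpy [-1.7995e+02 -5.0000e-02  1.5267e+02] w 0.0004 units [-8.028 -4.957  0.82 ]
```

```bash
python3 -m inch '-1 -1 -0.62 0 0 0 0; -1 -1 -0.62 0 0 0 0; -1 -1 -0.62 0 0 0 0; -1 -1 -0.62 0 0 0 0; -1 -1 -0.62 0 0 0 0; -1 -1 -0.62 0 0 0 0; -1 -1 -0.62 0 0 0 0; -1 -1 -0.62 0 0 0 0; -1 0 0 0 0 0 0; -1 0 0 0 0 0 0'
python3 - <<'E'
from h import *
to([.5325,.001,.2835]); c=snap('scene')
cv2.imwrite('pics/above.png',cv2.resize(c['img'][60:220,180:380],None,fx=3,fy=3,interpolation=cv2.INTER_CUBIC))
E
```

```text
time_s: 3.22
ee_pos: [0.5319, 0.0022, 0.3251]
eef_rot: [-3.142, -0.001, 2.666]
force: [0.2, -0.2, 0.0]
grip_width: 0.0005
grip_force: 0.0
t 3.225 pos [0.5319 0.0022 0.3251] F [ 0.2 -0.2  0. ] rpy [-1.8000e+02 -4.0000e-02  1.5274e+02] w 0.0005 units [-0.037 -0.026  1.387]
```

View pics/above.png

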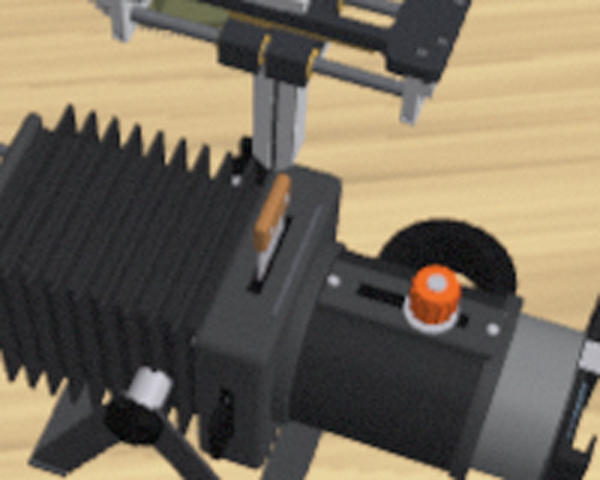

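The shut fingers at about (275,165) in the crop are over the brown grip at (272,210). I'll descend and press in steps, watching the force.

```bash
python3 -m inch '-1 0 0 0.6 0 0 0; -1 0 0 0.6 0 0 0; -1 0 0 0.2 0 0 0; -1 0 0 0.15 0 0 0; -1 0 0 0.15 0 0 0; -1 0 0 0.1 0 0 0; -1 0 0 0 0 0 0'
python3 -m inch '-1 0 0 0.1 0 0 0; -1 0 0 0.1 0 0 0; -1 0 0 0.1 0 0 0; -1 0 0 0.05 0 0 0; -1 0 0 0 0 0 0'
python3 -c "
from h import *
to([.5325,.001,.2535])"
```

```text
time_s: 4.15
ee_pos: [0.5322, 0.001, 0.2713]
eef_rot: [-3.141, 0.0, 2.665]
force: [-0.7, 0.1, -0.8]
grip_width: 0.0003
grip_force: 0.0
time_s: 4.78
ee_pos: [0.5321, 0.001, 0.2607]
eef_rot: [-3.141, -0.001, 2.665]
force: [-0.4, 0.6, 0.1]
grip_width: 0.0006
grip_force: 0.0
t 4.775 pos [0.5321 0.001  0.2607] F [-0.4  0.6  0.1] rpy [-1.7999e+02 -3.0000e-02  1.5268e+02] w 0.0006 units [-0.014  0.005  0.239]
```

Run:
```python
from h import *
c=snap('scene')
cv2.imwrite('pics/press.png',cv2.resize(c['img'][80:220,200:360],None,fx=4,fy=4,interpolation=cv2.INTER_CUBIC))
```

```text
(no output)
```

View pics/press.png

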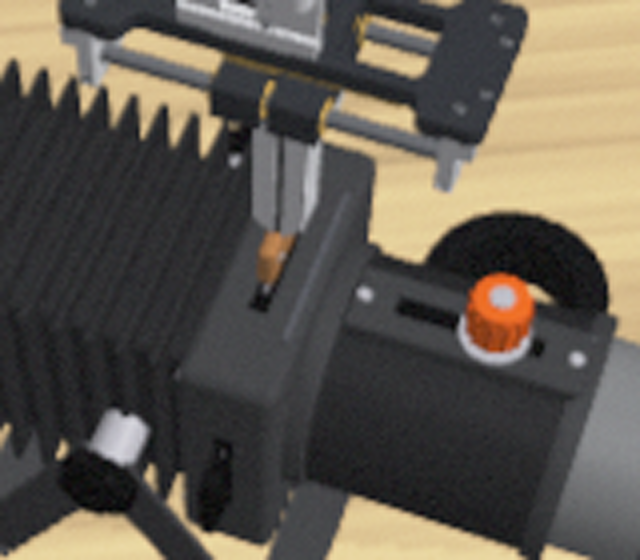

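The fingers rest on the grip at about (275,240) and it has gone down with them. About 7 mm is left, so I'll go on to the stop.

```bash
python3 -m inch '-1 0 0 0.08 0 0 0; -1 0 0 0.08 0 0 0; -1 0 0 0.05 0 0 0; -1 0 0 0 0 0 0'
python3 -m inch '-1 0 0 0.05 0 0 0; -1 0 0 0 0 0 0'
python3 -m inch '-1 0 0 0.03 0 0 0; -1 0 0 0 0 0 0'
```

```text
time_s: 5.32
ee_pos: [0.5321, 0.001, 0.2544]
eef_rot: [-3.142, -0.0, 2.665]
force: [0.2, 0.1, -0.4]
grip_width: 0.0007
grip_force: 0.0
time_s: 5.58
ee_pos: [0.5322, 0.0011, 0.2537]
eef_rot: [3.141, 0.001, 2.665]
force: [-3.2, 0.1, 6.8]
grip_width: 0.0004
grip_force: 3.2
time_s: 5.82
ee_pos: [0.5323, 0.001, 0.2537]
eef_rot: [3.141, 0.002, 2.665]
force: [-4.7, 0.5, 13.1]
grip_width: 0.0006
grip_force: 6.5
```

The shutter is on its stop at z = 0.2537 with 13 N. Next I'll lift and move to the front of the knob.

```bash
python3 -m inch '-1 0 0 -0.5 0 0 0; -1 0 0 -1 0 0 0; -1 0 0.9 0 0 0 0; -1 0 1 0 0 0 0; -1 0 1 0 0 0 0; -1 0 1 0 0 0 0; -1 0 1 0 0 0 0; -1 0 0 0 0 0 0; -1 0 0 0 0 0 0'
python3 - <<'E'
from h import *
to([.6016,.135,.231]); c=snap('scene'); P=cloud(c); hsv=cv2.cvtColor(c['img'],cv2.COLOR_BGR2HSV)
m=(hsv[...,0]<22)&(hsv[...,1]>110)&(hsv[...,2]>70)&(P[...,2]>.22)&(P[...,2]<.3)
for a,Q in(('shut',P[m&(P[...,1]<.04)]),('knob',P[m&(P[...,1]>.04)])): print(a,len(Q),np.percentile(Q[:,2],90) if len(Q) else 0,Q.mean(0))
cv2.imwrite('pics/knob0.png',cv2.resize(c['img'][80:220,240:400],None,fx=4,fy=4,interpolation=cv2.INTER_CUBIC))
E
```

```text
time_s: 6.95
ee_pos: [0.5994, 0.1311, 0.2974]
eef_rot: [-3.141, 0.0, 2.665]
force: [0.1, -0.6, 0.1]
grip_width: 0.0003
grip_force: 0.0
t 6.95 pos [0.5994 0.1311 0.2974] F [ 0.1 -0.6  0.1] rpy [-179.99    0.    152.68] w 0.0003 units [-0.005  0.148  2.214]
shut 136 0.2551578532020302 [0.53597359 0.00092474 0.24883082]
knob 234 0.251719772196774 [0.58521292 0.09496529 0.24446289]
```

View pics/knob0.png

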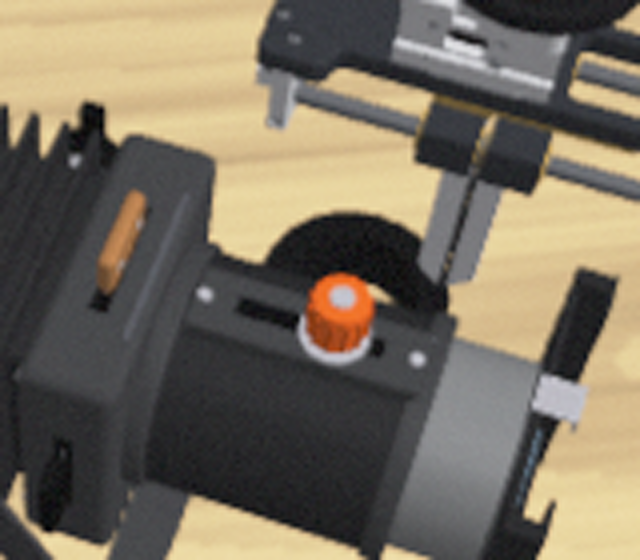

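The shutter grip at (122,240) is down and seated. The fingers are in front of the knob, with clear space below them before the colour frame.

```bash
python3 -m inch '-1 0 0.15 1 0 0 0; -1 0 0 0.8 0 0 0; -1 0 0 0.4 0 0 0; -1 0 0 0 0 0 0; -1 0 0 0 0 0 0'
python3 -m inch '-1 0 -0.3 0 0 0 0; -1 0 -0.3 0 0 0 0; -1 0 -0.2 0 0 0 0; -1 0 -0.2 0 0 0 0; -1 0 -0.2 0 0 0 0; -1 0 -0.2 0 0 0 0; -1 0 0 0 0 0 0'
python3 -c "
from h import *
to([.5745,.0822,.231])"
```

```text
time_s: 7.62
ee_pos: [0.602, 0.1355, 0.2325]
eef_rot: [3.141, 0.001, 2.665]
force: [-0.3, 0.1, 0.9]
grip_width: 0.0003
grip_force: 0.0
time_s: 8.5
ee_pos: [0.582, 0.0978, 0.2312]
eef_rot: [-3.141, -0.0, 2.664]
force: [-0.3, 0.6, 1.1]
grip_width: 0.0003
grip_force: 0.0
t 8.5 pos [0.582  0.0978 0.2312] F [-0.3  0.6  1.1] rpy [-1.7995e+02 -2.0000e-02  1.5266e+02] w 0.0003 units [-0.015 -0.576  0.008]
```

```bash
python3 -m inch '-1 0 -0.15 0 0 0 0; -1 0 -0.15 0 0 0 0; -1 0 -0.1 0 0 0 0; -1 0 -0.06 0 0 0 0; -1 0 0 0 0 0 0'
python3 -m inch '-1 0 -0.06 0 0 0 0; -1 0 -0.04 0 0 0 0; -1 0 0 0 0 0 0'
python3 -c "
from h import *
to([.5745,.0822,.231])"
```

```text
time_s: 9.12
ee_pos: [0.5759, 0.0858, 0.2311]
eef_rot: [-3.141, -0.0, 2.665]
force: [1.2, 1.2, 1.1]
grip_width: 0.0005
grip_force: 0.7
time_s: 9.5
ee_pos: [0.5746, 0.0833, 0.2312]
eef_rot: [-3.141, -0.0, 2.665]
force: [1.6, 1.7, -1.2]
grip_width: 0.0006
grip_force: 1.5
t 9.5 pos [0.5746 0.0833 0.2312] F [ 1.6  1.7 -1.2] rpy [-1.7999e+02 -1.0000e-02  1.5268e+02] w 0.0006 units [-0.014 -0.035  0.005]
```

Not yet on the stop, so I'll continue in small steps.

```bash
python3 -m inch '-1 0 -0.05 0 0 0 0; -1 0 -0.03 0 0 0 0; -1 0 0 0 0 0 0'
python3 -m inch '-1 0 -0.04 0 0 0 0; -1 0 0 0 0 0 0'
python3 -m inch '-1 0 -0.03 0 0 0 0; -1 0 0 0 0 0 0'
```

```text
time_s: 9.88
ee_pos: [0.5735, 0.0812, 0.2312]
eef_rot: [-3.141, -0.0, 2.665]
force: [1.4, 2.8, -1.5]
grip_width: 0.0005
grip_force: 1.5
time_s: 10.12
ee_pos: [0.5732, 0.0807, 0.2312]
eef_rot: [3.14, 0.0, 2.665]
force: [5.1, 6.5, -2.7]
grip_width: 0.0001
grip_force: 4.1
time_s: 10.38
ee_pos: [0.5732, 0.0806, 0.2312]
eef_rot: [3.139, 0.001, 2.666]
force: [8.1, 11.8, -3.0]
grip_width: 0.0007
grip_force: 7.0
```

The tube is on its end stop: the force rises to 14 N with no further travel. I'll back off, lift clear and check.

```bash
python3 -m inch '-1 0 0.3 0 0 0 0; -1 0 0.5 0 0 0 0; -1 0 0 -1 0 0 0; -1 0 0 -1 0 0 0; -1 0 0 -1 0 0 0; -1 0.5 0.8 -0.5 0 0 0; -1 0.5 1 0 0 0 0; -1 0 0 0 0 0 0; -1 0 0 0 0 0 0'
python3 - <<'E'
from h import *
to([.5745,.0822,.231]); c=snap('scene'); P=cloud(c); hsv=cv2.cvtColor(c['img'],cv2.COLOR_BGR2HSV)
m=(hsv[...,0]<22)&(hsv[...,1]>110)&(hsv[...,2]>70)&(P[...,2]>.22)&(P[...,2]<.3)
for a,Q in(('shut',P[m&(P[...,1]<.03)]),('knob',P[m&(P[...,1]>.03)])): print(a,len(Q),np.percentile(Q[:,2],90) if len(Q) else 0,Q.mean(0))
cv2.imwrite('pics/end.png',c['img'])
E
```

```text
time_s: 11.5
ee_pos: [0.5818, 0.1623, 0.3359]
eef_rot: [-3.141, -0.0, 2.665]
force: [0.7, -0.1, 1.1]
grip_width: 0.0002
grip_force: 0.0
t 11.5 pos [0.5818 0.1623 0.3359] F [ 0.7 -0.1  1.1] rpy [-1.7996e+02 -2.0000e-02  1.5269e+02] w 0.0002 units [-1.01  -2.483  3.499]
shut 138 0.25499741477818655 [0.53601798 0.00089811 0.24835192]
knob 225 0.2517222077448109 [0.56628306 0.0578035  0.24467659]
```

View pics/end.png

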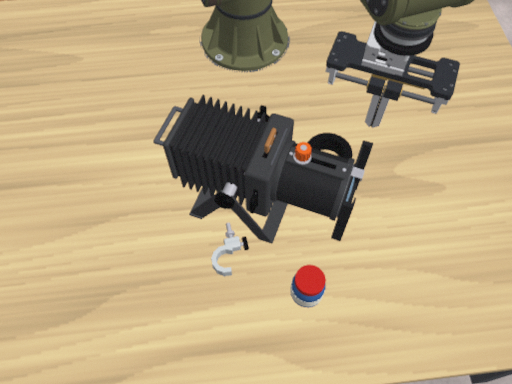

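The shutter at (270,140) is down, the knob at (303,152) is at the rear of its slot and the frame is against the barrel. The jar, clamp and tape have not moved, and the arm is clear.

```bash
python3 -c "
from station import ticket
print(ticket.hand_in())"
```

```text
the job is handed in; nothing more can be done
None
```

The job is handed in at about 11.5 s: the top shutter was pushed in first, then the focus knob slid back, each until it met its end stop, and the jar, tape and clamp were not touched.

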